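# Work the step bin's pedal and let its lid down gently

### The arm

A 7-joint arm with a two-finger parallel gripper is mounted at the origin on the work surface. World frame = base frame: x ahead of the robot, y to its left, z up, the work surface at z = 0. Lengths are in m, angles in rad, forces in N, time in s.
With the tool pointing down it reaches from about 0.425 to 0.8 m from the base axis. Payload 8.3 kg.
Tool frame: the origin (TCP) lies midway between the tips of the shut fingers; the grasp point (between the pads) lies 19 mm behind it; y points along the fingers, z is the direction in which the jaws open and shut, and the axes are right-handed (so a half turn about y gives the same grasp; the last joint's range is limited). The gripper opens to 85 mm and grips with 20 to 120 N. Pads are 22 mm wide; open, the fingers measure 114 mm over their backs; the gripper's body (76 mm by 85 mm) begins 54 mm behind the grasp point. The pads swing forward as they close: fully open they stand 13 mm farther back than shut.
Start: joints at [1.261, 0.383, 0.016, 1.37, -0.006, 1.388, -0.046], TCP at [0.153, -0.606, 0.231] pointing down, gripper open.
Joint ranges: [-2.95, 2.95], [-0.25, 2.06], [-1.52, 1.56], [0.18, 2.33], [-1.44, 4.58], [0.02, 2.06], [-3.01, 3.01]. Speed limits (rad/s): [2.39, 2.39, 3.01, 3.01, 3.14, 3.14, 3.14].

### API

Orientations are given as [roll, pitch, yaw] about the fixed x, y, z axes, in that order (R = Rz(yaw) Ry(pitch) Rx(roll)).
In Python, from station import bot gives the robot as it stands. Calls block until the motion is done:
- bot.move_to(position, orientation): joint-space move of the TCP to a pose.
- bot.move_linear(position, speed=0.15, attitude=None, f_stop=None): straight line of the TCP; attitude=None keeps the orientation; speed is the mean speed in m/s. With f_stop (N) it stops when the force on the tool has changed by that much, and returns True; else False.
- bot.move_joints(angles): joint-space move.
- bot.gripper_to(opening, strength=None): finger opening in m; strength is the grip in N (None keeps the last); returns when the fingers have stopped.
- bot.wait(seconds).
- bot.ik(position, orientation): joint angles nearest the present ones, or None.
- bot.grab_frame(name): name is "scene" or "top" or "wrist"; returns a dict with "img" (384x512x3 uint8, red, green, blue), "fx", "fy", "cx", "cy" (pixels), "dist_coeffs" ([k1, k2, p1, p2, k3] as OpenCV has them; the pictures are not rectified), "xyz" and "orientation" of the camera in the world; the wrist camera has in their place "mount" (4x4, takes a point from camera to tool coordinates, whose origin is the TCP and whose axes are the tool frame's). Camera axes: x right, y up, looking along -z (the intrinsics and any distortion apply to the point x, -y, -z); pixel columns grow to the right and rows downward; lengths in m; the calibration is good to about 2 mm. A picture is of the moment at which its call begins: read the wrist's pose just before it. There is no depth.
A pose or a line that the arm cannot do raises bot.Unreachable and nothing moves.
- bot.hand_in(): hands the job in, once; it reports no verdict.
Readings, each from a call of its own:
- bot.read_time_s(): time.
- bot.read_qpos(): joint angles.
- bot.read_qvel(): joint speeds.
- bot.read_effort(): joint torques, N m.
- bot.read_eef_pos(): TCP position.
- bot.read_orientation(): TCP orientation.
- bot.read_force(): force on the tool from outside, world axes, zero at the start.
- bot.read_moment(): the same for the moment, N m.
- bot.read_grip_width(): finger opening in m.
Only numpy, scipy, OpenCV 4.12 (cv2) and the standard library are available. Lean on these libraries where they do the work, as an engineer would, in place of code of your own. Each camera call takes 0.05 s, during which the arm holds its last target.

### The job

Press the white step bin's pedal down with the fingertips until the lid stands wide open, and hold it open for at least two seconds so that the cook can throw in the peelings. Then keep your fingers on the pedal and ease it back up until the lid has closed completely without slamming, and move clear. Work the lid by the pedal only, never by touching the lid, pick nothing up, and leave the mortar, pestle and glass bowl where they are.

Things in the scene. Friction and masses are not known exactly. Their poses are not given: they have to be found in the camera images.
- bin: White box-shaped counter-top step bin, 170 mm deep (front to back), 200 mm wide and 206 mm high with the lid shut, fixed to the counter (it cannot slide or tip). Origin at the centre of its underside; its own -x axis points out of the front, where the pedal sticks out, +x to the back, where the lid is hinged, z up. It stands at any of many places and turns in front of the robot, its front roughly towards the robot.
- pedal_pad (a point): Middle of the top of the pedal plate, the point to press: 170 mm in front of the bin's centre (85 mm out from its front wall), 59 mm above the counter with the pedal up. The plate is ribbed steel, 95 mm wide across the bin's front, 50 mm deep (145 to 195 mm from the bin's centre) and 8 mm thick, on a 30 mm wide bar. The point moves with the pedal; the axes are the pedal's own, the same as the bin's when the pedal is up.
- pedal (a joint): Pedal angle in rad: 0 = up (lid shut), 0.285 = fully down. It turns about a level axis across the bin, 140 mm behind the pad point towards the bin and 55 mm above the counter, so the pad point sinks about 39 mm over the whole travel, to about 20 mm above the counter, moving 5 mm towards the bin. The weight of the lid pushes it back up; pressing takes about 4 to 9 N at first and less as the lid opens. It follows the finger up as the finger rises.
- lid (a joint): Lid angle in rad: 0 = shut, about 1.17 = fully open. Rigidly linked to the pedal: lid angle = 4.1 x pedal angle. Above 0.95 counts as wide open. The lid has hardly any damping: let go, even when nearly shut, it falls and slams. While it closes through the last 0.3 rad it must never turn faster than 2 rad/s (about 65 mm/s at the pad point); follow it with the finger until the pad is fully back up.
- lid_front (a point): Middle of the lid's free front edge, 182 mm from the lid's hinge, 198 mm above the counter when shut. The lid is a white plastic plate 182 mm deep and 208 mm wide, hinged along the bin's back top edge; it swings up and back, away from the pedal. Not to be touched.
- mortar: Grey granite mortar, an open vessel 152 mm across the rim and 115 mm high, loose, beside the bin. Origin at the centre of its underside. Bystander.
- pestle: Grey granite pestle, 160 mm long and at most 46 mm thick, standing upright in the mortar (its top 190 mm above the counter). Origin at the centre of its lower end. Bystander.
- bowl: Clear glass bowl, 160 mm across the rim and 75 mm high, loose, beside the bin. Origin at the centre of its underside. Bystander.

How it is judged:
By the outcome, as a careful person would: the job done as asked, in the order asked, and still so for the second after the job is handed in, with the robot touching nothing.
It also fails if it takes over 42 s, if anything falls off the work surface, if the arm or the gripper's body presses on something with over 40 N, if the wrist force passes 120 N, or if a joint passes its speed limit or range.

## Working session

There is one attempt and no reset: what is moved stays moved. The work goes in short steps, each a Python script; the robot and the scene stay as the last script left them, time stands still between calls to the robot, and variables do not carry over. Pictures are saved under pics/ and viewed, and the job is handed in when it is done.

```bash
ls; mkdir -p pics
python3 - <<'E'
from station import bot
import cv2,pickle
F={}
for n in("scene","top","wrist"):
    f=bot.grab_frame(n);F[n]=f
    cv2.imwrite(f"pics/{n}0.png",f["img"][:,:,::-1])
    print(n,{k:v for k,v in f.items() if k!="img"})
pickle.dump(F,open("f0.pkl","wb"))
print(bot.read_time_s(),bot.read_eef_pos(),bot.read_orientation(),bot.read_force())
E
```

```text
pics
scene {'fx': 411.8194445822931, 'fy': 411.8194445822931, 'cx': 263.8937058805728, 'cy': 188.04965634773907, 'dist_coeffs': array([-0.05593213,  0.        ,  0.        ,  0.        ,  0.        ]), 'xyz': array([ 0.64389865, -0.27613292,  1.12580698]), 'orientation': array([0.30794859, 0.00357482, 0.06768669])}
top {'fx': 489.80853509825965, 'fy': 489.80853509825965, 'cx': 257.2841051504329, 'cy': 190.2296035620398, 'dist_coeffs': array([-0.15820073,  0.        ,  0.        ,  0.        ,  0.        ]), 'xyz': array([0.3566994 , 0.0491394 , 1.39007985]), 'orientation': array([ 2.01480063e-01, -3.33605866e-04, -1.62926693e+00])}
wrist {'fx': 321.2050254544345, 'fy': 321.2050254544345, 'cx': 256.02057007734527, 'cy': 193.1193399817209, 'dist_coeffs': array([-0.04581574,  0.        ,  0.        ,  0.        ,  0.        ]), 'mount': array([[ 2.04868215e-03, -9.58762545e-01, -2.84200958e-01,
        -7.21007519e-02],
       [-3.10198116e-04,  2.84200932e-01, -9.58764692e-01,
        -1.42678143e-01],
       [ 9.99997853e-01,  2.05236271e-03,  2.84831041e-04,
        -8.46564118e-05],
       [ 0.00000000e+00,  0.00000000e+00,  0.00000000e+00,
         1.00000000e+00]])}
0.15 [ 0.15265525 -0.60568044  0.23051724] [-1.57227227e+00  2.80144586e-05 -2.89471135e+00] [ 0.03518646 -0.39301288 -0.72145731]
```

View pics/scene0.png

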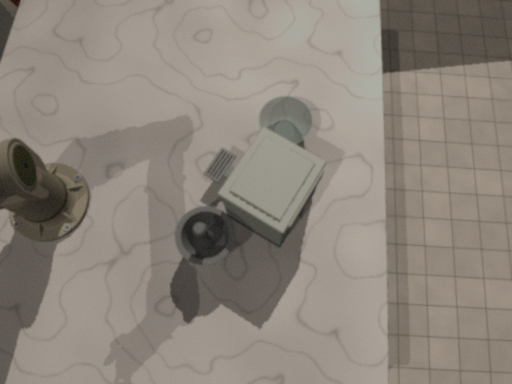

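View pics/top0.png

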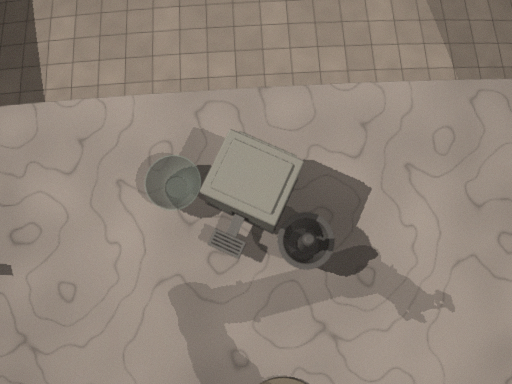

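View pics/wrist0.png

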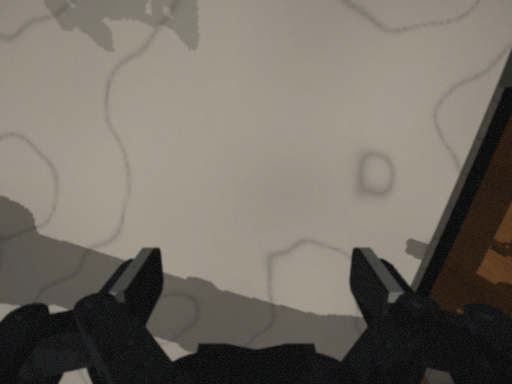

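The scene view shows the bin lid around (273,180), with the pedal at (220,164). In the top view the lid is around (252,180) and the pedal at (228,241). The bowl stands on the pedal's left and the mortar on its right. Next I'll enlarge the crops.

Run:
```python
import cv2
a=cv2.imread("pics/scene0.png")[110:250,165:335]; b=cv2.imread("pics/top0.png")[120:275,130:350]
import numpy as np
cv2.imwrite("pics/sc1.png",cv2.convertScaleAbs(cv2.resize(a,None,fx=4,fy=4,interpolation=cv2.INTER_CUBIC),alpha=1.4))
cv2.imwrite("pics/tc1.png",cv2.convertScaleAbs(cv2.resize(b,None,fx=3.6,fy=3.6,interpolation=cv2.INTER_CUBIC),alpha=1.4))
```

```text
(no output)
```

View pics/sc1.png

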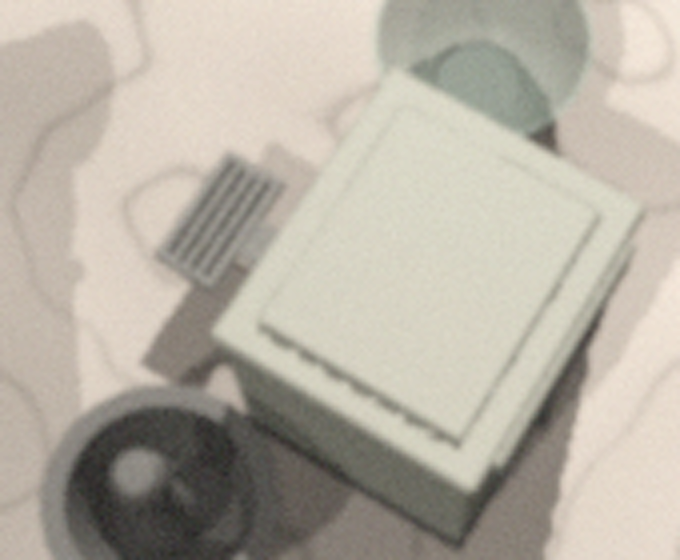

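View pics/tc1.png

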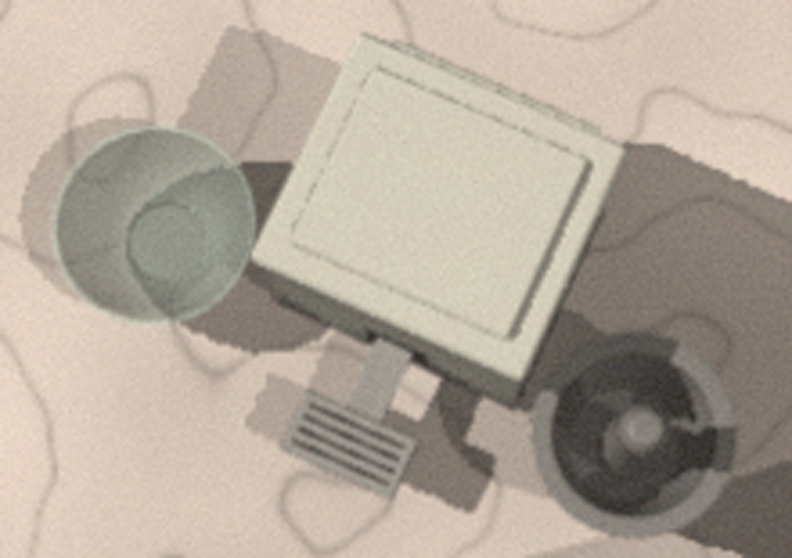

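```bash
cat > h.py <<'E'
import numpy as np,cv2
from scipy.spatial.transform import Rotation as R
def proj(f,P):
    Rc=R.from_euler('xyz',f["orientation"]).as_matrix()
    p=(np.asarray(P)-f["xyz"])@Rc; p=p*[1,-1,-1]
    K=np.array([[f["fx"],0,f["cx"]],[0,f["fy"],f["cy"]],[0,0,1]])
    return cv2.projectPoints(p.reshape(-1,1,3),np.zeros(3),np.zeros(3),K,f["dist_coeffs"])[0][:,0]
def ray(f,uv,z):
    K=np.array([[f["fx"],0,f["cx"]],[0,f["fy"],f["cy"]],[0,0,1]])
    n=cv2.undistortPoints(np.array([[uv]],float),K,f["dist_coeffs"])[0,0]
    d=R.from_euler('xyz',f["orientation"]).apply([n[0],-n[1],-1])
    return f["xyz"]+d*(z-f["xyz"][2])/d[2]
E
python3 - <<'E'
from h import *
import pickle
from scipy.optimize import least_squares
F=pickle.load(open("f0.pkl","rb"))
o={"scene":(165,110,4),"top":(130,120,3.6)}
# order FL,BL,BR,FR
ped={"scene":[(230,152),(285,183),(210,288),(157,256)],"top":[(283,445),(313,390),(413,440),(392,497)]}
lid={"scene":[(393,68),(643,210),(468,490),(215,335)],"top":[(253,258),(365,37),(625,150),(518,375)]}
pix=lambda n,L:np.array([(o[n][0]+(u+.5)/o[n][2]-.5,o[n][1]+(v+.5)/o[n][2]-.5) for u,v in L])
# bin left = +y
M=np.array([(-.195,.0475,.059),(-.145,.0475,.059),(-.145,-.0475,.059),(-.195,-.0475,.059)])
def res(p,w=1,ret=False):
    x,y,a,zl=p; r=[]
    T=lambda Q:Q@R.from_euler('z',a).as_matrix().T+[x,y,0]
    L=np.array([(-.097,.104,zl),(.085,.104,zl),(.085,-.104,zl),(-.097,-.104,zl)])
    for n in o:
        r.append(proj(F[n],T(M))-pix(n,ped[n])); r.append(w*(proj(F[n],T(L))-pix(n,lid[n])))
    return r if ret else np.concatenate(r).ravel()
for w in (1,.01):
    s=least_squares(res,[.55,0,-.4,.2],args=(w,),loss='soft_l1')
    print(s.x); 
    if w==1:
        for q in res(s.x,1,True):print(q.round(1).tolist())
    x,y,a,_=s.x; print("pad",np.array([x,y])-.17*np.array([np.cos(a),np.sin(a)]))
for n in o:
    print(n,[ray(F[n],p,.059)[:2].round(4).tolist() for p in pix(n,ped[n])], ray(F[n],pix(n,ped[n]).mean(0),.059))
print("mortar rim ctr", ray(F['top'],pix('top',[(635,435)])[0],.115),"bowl",ray(F['top'],pix('top',[(155,225)])[0],.075))
E
```

```text
[ 0.64154589  0.04434774 -0.48429115  0.1912085 ]
[[-0.2, -1.3], [1.0, -0.4], [1.0, 0.8], [-0.9, -0.2]]
[[-1.1, -0.2], [0.0, -0.2], [-0.1, 1.7], [-2.7, 0.8]]
[[-0.9, -0.8], [-1.5, -2.1], [2.3, -1.6], [0.4, -0.7]]
[[-1.4, 1.1], [-1.7, -0.7], [0.4, 0.2], [1.0, 2.8]]
pad [0.491095   0.12349653]
[ 0.63801926  0.04129523 -0.50075058  0.20021603]
pad [0.48889144 0.12290952]
scene [[0.492, 0.1733], [0.5326, 0.1524], [0.4883, 0.072], [0.4494, 0.0927]] [0.49042407 0.1221782  0.059     ]
top [[0.4888, 0.1747], [0.5294, 0.1501], [0.487, 0.0763], [0.445, 0.0944]] [0.48746481 0.12376423 0.059     ]
mortar rim ctr [ 0.47558283 -0.08572596  0.115     ] bowl [0.66123778 0.26497401 0.075     ]
```

```bash
cat >> h.py <<'E'
A=-0.49; PAD=np.array([0.489,0.123]); C=PAD+.17*np.array([np.cos(A),np.sin(A)])
def bp(x,z,y=0.): # bin frame -> world
    return [C[0]+x*np.cos(A)-y*np.sin(A),C[1]+x*np.sin(A)+y*np.cos(A),z]
E
python3 - <<'E'
from h import *
from station import bot
for t in (0,.1,.2):
  for flip in (0,1):
    o=[-np.pi/2,-t,A] if not flip else [-np.pi/2,t,A+np.pi]
    for z in (.3,.12,.02):
        q=bot.ik(bp(-.175,z),o); print(t,flip,z,None if q is None else np.round(q,2))
E
```

```text
0 0 0.3 [ 0.37  0.15 -0.76  1.55  0.1   1.48  0.68]
0 0 0.12 [ 0.54  0.37 -1.02  1.82  0.35  1.14  0.48]
0 0 0.02 [ 0.41  0.49 -0.88  1.92  0.46  0.95  0.39]
0 1 0.3 [ 0.63  0.22 -1.1   1.55  0.2   1.5  -2.54]
0 1 0.12 [ 0.56  0.39 -1.05  1.82  0.37  1.15 -2.68]
0 1 0.02 [ 0.46  0.52 -0.94  1.92  0.51  0.97 -2.79]
0.1 0 0.3 [-0.05  0.05 -0.33  1.63  0.09  1.4   0.69]
0.1 0 0.12 [ 0.57  0.33 -1.09  1.89  0.43  1.08  0.39]
0.1 0 0.02 [ 0.29  0.4  -0.77  1.99  0.48  0.85  0.34]
0.1 1 0.3 [ 0.75  0.16 -1.23  1.61  0.24  1.43 -2.56]
0.1 1 0.12 [ 0.64  0.38 -1.19  1.89  0.49  1.1  -2.8 ]
0.1 1 0.02 [ 0.5   0.52 -1.05  1.98  0.67  0.94 -2.95]
0.2 0 0.3 [ 0.25  0.01 -0.68  1.68  0.17  1.33  0.62]
0.2 0 0.12 [ 0.67  0.35 -1.26  1.95  0.58  1.06  0.24]
0.2 0 0.02 [ 0.2   0.35 -0.71  2.05  0.56  0.79  0.22]
0.2 1 0.3 [ 0.44  0.02 -0.87  1.68  0.18  1.33 -2.52]
0.2 1 0.12 [ 0.44  0.22 -0.96  1.95  0.42  0.99 -2.78]
0.2 1 0.02 [ 0.32  0.39 -0.86  2.05  0.65  0.82 -2.99]
```

Run:
```python
from h import *
from station import bot
import cv2
bot.gripper_to(0.0)
p=bot.read_eef_pos()
bot.move_linear([p[0],p[1],.33],speed=.2)
o=[-np.pi/2,-.15,A]
bot.move_to(bp(-.177,.33),o)
print(bot.read_time_s(),bot.read_eef_pos())
bot.move_linear(bp(-.177,.13),speed=.15)
print(bot.read_time_s(),bot.read_eef_pos(),bot.read_force(),bot.read_qpos())
ims=[]
for n in("scene","top","wrist"):
    ims.append(bot.grab_frame(n)["img"][:,:,::-1])
a=cv2.resize(ims[0][60:260,120:360],(480,400));b=cv2.resize(ims[1][100:280,130:350],(320,262))
cv2.imwrite("pics/s2.png",cv2.convertScaleAbs(a,alpha=1.4));cv2.imwrite("pics/t2.png",cv2.convertScaleAbs(cv2.resize(b,None,fx=2,fy=2),alpha=1.4));cv2.imwrite("pics/w2.png",ims[2])
```

```text
4.3833 [0.48325244 0.1252139  0.32992604]
5.8667 [0.48336714 0.12654848 0.13081081] [-0.77854373  0.66198022  0.39078186] [ 0.60693832  0.29414234 -1.14694738  1.90875644  0.45366497  1.06803812
  0.35507146]
```

View pics/s2.png

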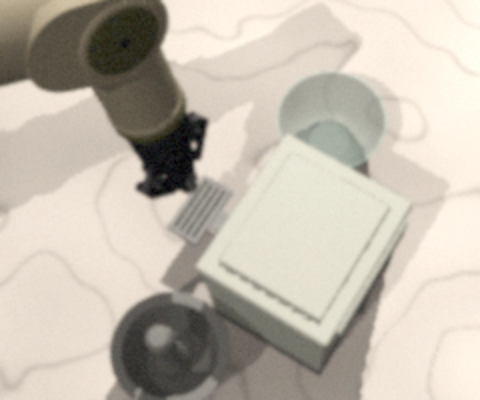

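View pics/w2.png

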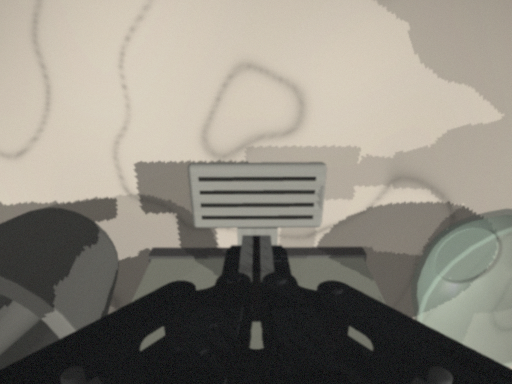

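View pics/t2.png

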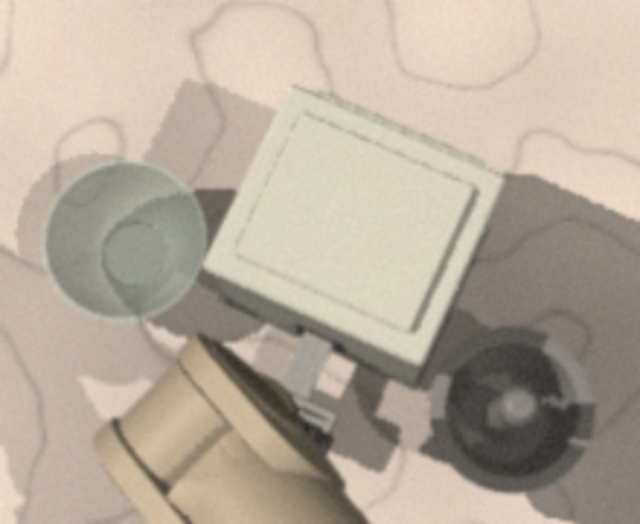

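The wrist view has the pedal plate square and centred at about (257,196), with corners (189,164), (326,164), (323,227) and (195,228). I'll check the aim numerically from this view, then press.

Run:
```python
from h import *
from station import bot
import pickle
f=pickle.load(open("f0.pkl","rb"))["wrist"]
p=bot.read_eef_pos(); Rt=R.from_euler('xyz',bot.read_orientation()).as_matrix()
M=f["mount"]; 
g=dict(f,xyz=p+Rt@M[:3,3],orientation=R.from_matrix(Rt@M[:3,:3]).as_euler('xyz'))
P=np.array([ray(g,c,.059) for c in [(189,164),(326,164),(323,227),(195,228)]])
m=P.mean(0);print(P.round(4),m)
d=np.array([np.cos(A),np.sin(A)]);n=np.array([-d[1],d[0]])
print("pad in bin frame x,y",(m[:2]-C)@d,(m[:2]-C)@n)
```

```text
[[0.445  0.096  0.059 ]
 [0.4882 0.1766 0.059 ]
 [0.5324 0.1556 0.059 ]
 [0.4888 0.0725 0.059 ]] [0.48860771 0.12517769 0.059     ]
pad in bin frame x,y -0.17137100979070327 0.0017368211895830432
```

Run:
```python
from h import *
from station import bot
import cv2
bot.move_linear(bp(-.174,.068,.0015),speed=.08)
s=bot.move_linear(bp(-.174,.050,.0015),speed=.02,f_stop=2.5)
print(s,bot.read_time_s(),bot.read_eef_pos(),bot.read_force())
s=bot.move_linear(bp(-.171,.022,.0015),speed=.03,f_stop=20)
print(s,bot.read_time_s(),bot.read_eef_pos(),bot.read_force())
for n in("scene","top"):
    cv2.imwrite(f"pics/{n}3.png",bot.grab_frame(n)["img"][:,:,::-1])
```

```text
True 7.4667 [0.48627531 0.12606525 0.05965726] [-0.30904224 -0.77784434  5.40447889]
False 8.875 [0.488752   0.1246778  0.02202715] [ 0.88066421 -0.87463701  1.50951931]
```

View pics/scene3.png

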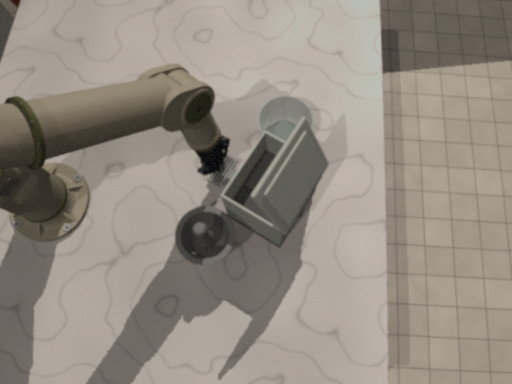

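View pics/top3.png

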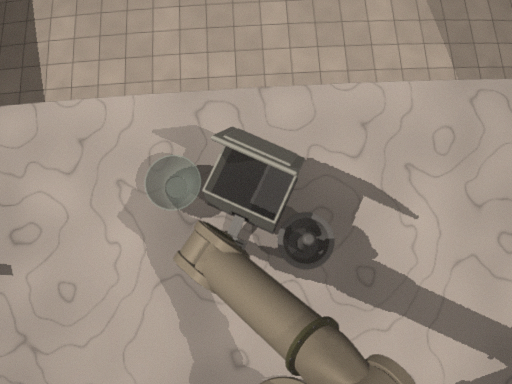

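The lid stands open. In the scene view its front edge runs from about (303,119) to (257,190). I'll work out the lid angle from that before the hold.

Run:
```python
from h import *
import pickle,cv2
F=pickle.load(open("f0.pkl","rb"))
for n in("scene","top"):
  im=cv2.convertScaleAbs(cv2.imread(f"pics/{n}3.png"),alpha=1.4)
  x0,y0=(200,90) if n=="scene" else (180,105)
  im=cv2.resize(im[y0:y0+140,x0:x0+140],None,fx=4,fy=4,interpolation=cv2.INTER_CUBIC)
  for th,c in((.8,(255,0,0)),(.95,(0,0,255)),(1.1,(0,180,0))):
    uv=(proj(F[n],[bp(.085-.182*np.cos(th),.198+.182*np.sin(th),y) for y in(.104,-.104)])-[x0,y0]+.5)*4
    cv2.line(im,*[tuple(int(v) for v in q) for q in uv],c,1)
  cv2.imwrite(f"pics/{n}3c.png",im)
```

```text
(no output)
```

View pics/scene3c.png

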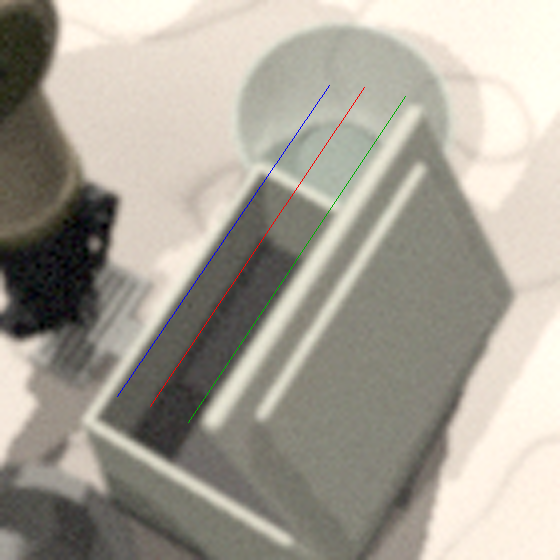

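View pics/top3c.png

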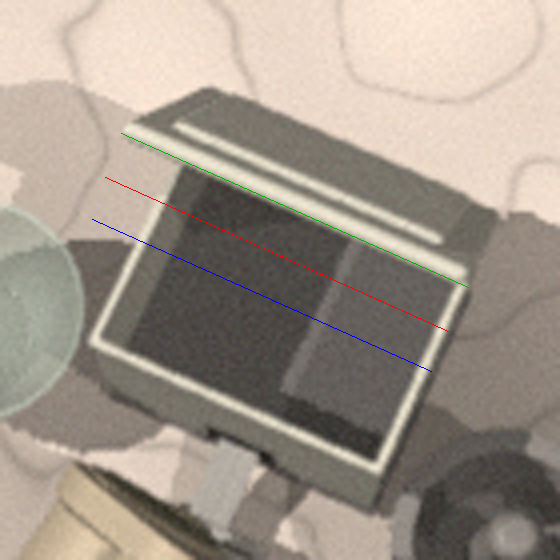

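Both views put the lid at 1.1 rad or a little more. Next come the hold, a slow release past the contact height, and the move clear.

Run:
```python
from h import *
from station import bot
import cv2
bot.wait(3.0)
print(bot.read_time_s(),bot.read_eef_pos(),bot.read_force())
bot.move_linear(bp(-.173,.045,.0015),speed=.015)
print(bot.read_time_s(),bot.read_eef_pos(),bot.read_force())
bot.move_linear(bp(-.174,.068,.0015),speed=.012)
print(bot.read_time_s(),bot.read_eef_pos(),bot.read_force())
bot.move_linear(bp(-.19,.2,.0015),speed=.1)
bot.move_linear(bp(-.25,.3,.0015),speed=.15)
print(bot.read_time_s(),bot.read_eef_pos(),bot.read_force())
for n in("scene","top","wrist"):
    cv2.imwrite(f"pics/{n}4.png",bot.grab_frame(n)["img"][:,:,::-1])
```

```text
11.975 [0.48882143 0.12480957 0.02201197] [-0.43188784 -0.90303385  1.56940917]
13.6667 [0.48716625 0.12590232 0.04504437] [-1.99398231  2.75068722  4.20713474]
15.7333 [0.48616045 0.12620694 0.06797621] [-0.93539213 -0.29049883  0.79439427]
18.1417 [0.41908506 0.16143964 0.29919203] [ 0.43642376 -1.4421005  -0.1506993 ]
```

View pics/scene4.png

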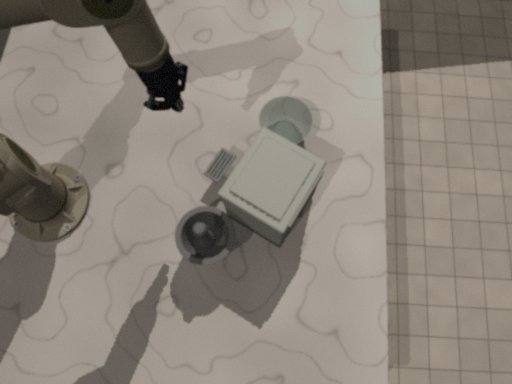

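View pics/top4.png

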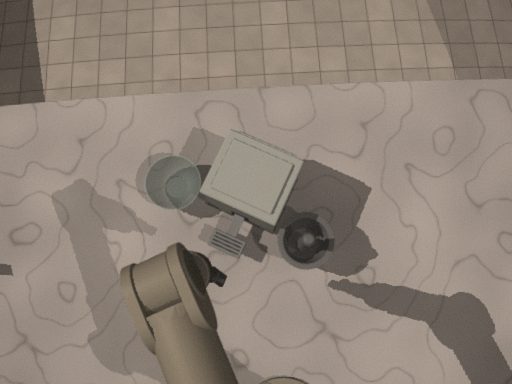

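The lid is shut again: in the scene view it is around (273,180), as at the start, and the pedal is up at (220,164). The mortar at (204,235) and bowl at (286,120) haven't moved, and the gripper is clear.

```bash
python3 -c "
from station import bot
bot.hand_in()"
```

```text
the job is handed in; nothing more can be done
```

The bin job is done and handed in: the lid was opened wide with the pedal, held open, and let down again.

- **Opening:** I pressed the pedal with the shut fingertips, moving the pad down about 38 mm. Two camera views put the lid at 1.1 rad or slightly more, above the 0.95 needed.
- **Hold:** The lid stayed open for just over 3 s.
- **Closing:** The pedal came back up at 12–15 mm/s average, with the fingers following it to 8 mm above the height where they first touched it. I set that speed well below the 65 mm/s limit but did not measure the lid's own speed. Force was about 4 N partway up and back to the no-contact level at the top.
- **Last checks:** The final pictures show the lid shut and the pedal up. By eye, the bowl, mortar and pestle are where they started, and the arm is clear of everything. Wrist force readings never showed more than about 6 N, and the robot clock was about 18 s. No check failed or disagreed.

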